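Set and lock the foot screw of a weld fixture

ROBOT

A 6-joint arm with a two-finger parallel gripper is mounted at the origin on the work surface. World frame = base frame: x ahead of the robot, y to its left, z up, the work surface at z = 0. Lengths are in mm, angles in rad, forces in N, time in s.
With the tool pointing down it reaches from about 300 to 825 mm from the base axis. Payload 5.4 kg.
Tool frame: the origin (TCP) lies on the centre line of the jaws, within the pads' length; the fingertips stand 17 mm ahead of it and the grasp point (between the pads) lies 2 mm behind it; z points along the fingers, y is the direction in which the jaws open and shut (so a half turn about z gives the same grasp; the last joint's range is limited). The gripper opens to 92 mm and grips with 3 to 60 N. Pads are 20 mm wide; open, the fingers measure 128 mm over their backs; the gripper's body (75 mm by 189 mm) begins 69 mm behind the grasp point.
Start: joints at [-1.523, 0.158, 1.597, -0, 1.386, -0.21], TCP at [146.575, -555.987, 200.301] pointing down, gripper open.
Joint ranges: [-2.91, 2.91], [-0.94, 2.29], [0.18, 2.7], [-1.29, 4.43], [0.17, 2.64], [-3, 3]. Speed limits (rad/s): [2.57, 2.57, 3.14, 3.14, 3.14, 3.14].

INTERFACE

Orientations are given as a 3x3 rotation matrix whose columns are the frame's x, y, z axes.
In Python, from plant import monitor, read_camera, get_calibration, order gives the robot as it stands.
- The arm moves only by the tool send_rows, never from a script. Its arguments are lists of equal length, an entry for each row: "offset": the shift along the world's x, y, z in mm, a list of three; "rot": the turn, a rotation vector about the world's x, y, z in degrees, a list of three; "fingers": the opening in per cent of the stroke, from 0 (shut) to 100 (fully open). A call has exactly 5 rows; each row is the pose to reach, as a shift and turn from the pose measured when the call began; what a row does not reach only later rows make up. A row lasts 1/12 s, in which the tool goes at most 41.7 mm and 7.16 degrees, less where a joint would pass 70% of its speed; a pose out of reach is approached as far as the arm can. A call with a gripper value outside its range is refused whole. The fingers move at their own pace and stop on an object; "newtons" is the grip in N (left out, the last holds). Time passes only in rows, so rows that repeat a pose let the fingers close, or fill a call up. It gives the time, the measured TCP pose, the force and the opening at its end, in the units of the state.
- monitor.get_obs(): the state, without advancing time (a new reading comes with each control period).
- read_camera(name): name is "scene" or "side" or "wrist"; returns the picture (420x560x3 uint8, red, green, blue); there is no depth.
- get_calibration(name): a dict with "mtx" (3x3 intrinsics, pixels), "k1" (the pictures are not rectified: a ray, as slopes to the right and down, at radius r is drawn at 1 + k1 r^2 times it, then the intrinsics apply), "world_from_camera" (4x4, takes a point from camera to world coordinates); the wrist camera has in their place "T_tool_cam" (4x4, takes a point from camera to tool coordinates, whose origin is the TCP and whose axes are the flange's). Camera axes: x right, y down, z forward; pixel columns grow to the right and rows downward; lengths in mm; the calibration is good to about 2 mm. A picture is of the moment at which its call begins: read the wrist's pose just before it. get_calibration takes no time and is no camera call.
- order.hand_in(): hands the job in, once; it reports no verdict.
The state is a dict: "time": time; "joints": joint angles; "qd": joint speeds; "joint_efforts": joint torques, N m; "tool_pos": TCP position; "eef_rot": TCP orientation; "contact_force": force on the tool from outside, world axes, zero at the start; "ft_torque": the same for the moment, N m; "grip_width": finger opening in mm.
Only numpy, scipy, OpenCV 4.12 (cv2) and the standard library are available. Lean on these libraries where they do the work, as an engineer would, in place of code of your own. Each camera call takes 0.05 s, during which the arm holds its last target. There are 200 camera calls.

TASK

On the weld fixture, loosen the brass lock ring by about 0.8 rad anticlockwise, turn the red square adjuster knob clockwise until the foot under the arm bears snugly on the steel bar (about half a radian past first touch, or 0.12 N m more torque than when it turns freely), then retighten the lock ring clockwise to about 0.4 rad past where it starts to bind, as tight as it was, so that the setting stays locked. Do not overtighten either of them, and leave the other things on the table and on the fixture where they are.

Things in the scene. Friction and masses are not known exactly. Their poses are not given: they have to be found in the camera images.
- fixture: weld fixture, fixed: steel base plate 200 (x) x 150 (y) x 12 mm, blue column at its +x end, blue arm 62 mm wide and 18 mm thick reaching over the plate towards -x, its flat top 78 mm above the table. Ring and knob stand on the arm on one vertical axis at x = -20 mm, y = 0 here; nothing else rises above the arm. Origin: centre of the plate's underside
- lockring_grip (a point): on the common axis, 12 mm above the arm's top, in the brass lock ring: a hexagon 54 mm across flats, 20 mm high from the arm's top up, black mark on top towards its -x. Its flats face its own x axis and every 60 degrees from it; the axes turn with the ring. Grip it across two flats with the fingertips 2 to 10 mm above the arm. It turns in place
- adjuster_grip (a point): on the common axis, 40 mm above the arm's top, in the red adjuster knob: square, 30 x 30 mm, from 22 to 58 mm above the arm's top, just over the ring, white mark on top towards its -x. Its sides face its own x and y axes, which turn with it. Grip it across two sides with the fingertips 6 to 18 mm above the ring. It turns in place, without rising or sinking
- lockring (a joint): ring angle, rad, growing anticlockwise seen from above (loosening). It clamps below 0, the knob is free above 0.1, end of travel 1.6. Starts tight, -0.45 to -0.3. Free drag 0.30 N m; below 0 the torque grows a little, by about 0.3 N m per rad. Tight is -0.25 to -0.7; past -0.75 the thread is spoilt. It stays where it is left
- adjuster (a joint): knob angle, rad, growing clockwise seen from above; starts at -0.2 to 0.2, end of travel 4.5. While the ring is tight it is held, about twice as stiff. Free drag 0.27 N m; the foot meets the bar after 0.3 to 1.9 rad, not known beforehand, then the torque grows by about 0.25 N m per rad. Snug: 0.3 to 0.75 rad past touching. Stays when released. At rest the drag may read either way: compare readings taken alike
- foot: round steel foot 22 mm across under the arm, sprung, sinks 2.5 mm per rad of the knob and loads the bar by about 115 N per rad after touching (wanted 30 to 90 N). Origin on the axis, 38 mm above its underside. The steel bar with two gussets below it lies on packing whose height differs by some mm and is not measured
- spacer: brass spacer ring, 22 mm across, 12 mm high, lying on the fixture's base plate; leave it alone
- wrench: open-ended steel wrench lying on the table; leave it alone
- hammer: hammer lying on the table; leave it alone
- brush: brush lying on the table; leave it alone
- spray: blue and yellow can, 52 mm across, 150 mm tall, standing on the table; leave it alone
- pot: grey metal cup, 80 mm across, 85 mm tall, standing on the table; leave it alone
- square: red and steel welding square, about 125 x 95 x 18 mm, lying on the table; leave it alone
Not all that is in view belongs to the job. Several things have the shape of the fixture; the one meant has the colours described above.

How it is judged:
By the outcome, as a careful person would: the job done as asked, in the order asked, and still so for the second after the job is handed in, with the robot touching nothing.
It also fails if it takes over 72 s, if anything falls off the work surface, if the arm or the gripper's body presses on something with over 40 N, if the wrist force passes 120 N, or if a joint passes its speed limit or range.

## Working session

There is one attempt and no reset: what is moved stays moved. The work goes in short steps, Python scripts to look and compute and a tool call to move; the robot and the scene stay as the last step left them, time stands still between calls to the robot, and variables do not carry over. Pictures are saved under pics/ and viewed, about 8 in all and at most 12, crops included, and the job is handed in when it is done.

Besides the shell and the picture viewer there is one more tool, called after "Request:" as a command line: name --argument value ..., lists and objects as JSON in quotes. send_rows: Moves the arm, as the interface text tells. Its arguments: {"type":"object","properties":{"offset":{"type":"array","items":{"type":"array","items":{"type":"number"}}},"rot":{"type":"array","items":{"type":"array","items":{"type":"number"}}},"fingers":{"type":"array","items":{"type":"number"}},"newtons":{"type":"number"}},"required":["offset","rot","fingers"]}

```bash
mkdir -p pics; ls
python3 - <<'E'
from plant import monitor, read_camera, get_calibration
import cv2
print(monitor.get_obs())
for n in ("scene","side"):
    im=read_camera(n); cv2.imwrite(f"pics/{n}0.png",im[:,:,::-1])
    print(get_calibration(n))
print(get_calibration("wrist"))
E
```

```text
pics
{'time': 0.0, 'joints': array([-1.52309381e+00,  1.59035570e-01,  1.59817863e+00, -3.41408270e-05,
        1.38622312e+00, -2.10104952e-01]), 'qd': array([-4.32546258e-04, -7.53232135e-04, -7.08441396e-04,  9.48444230e-04,
        2.35565661e-04,  3.68980516e-06]), 'joint_efforts': array([-1.20354372e-03, -3.85568011e+01, -3.22108841e+01,  7.01146270e-02,
        3.79370386e-02, -1.50519500e-04]), 'tool_pos': array([ 146.5370684 , -555.35248929,  199.3533744 ]), 'eef_rot': array([[ 9.66949728e-01,  2.54967074e-01, -1.21484773e-04],
       [ 2.54966860e-01, -9.66948040e-01,  1.84097096e-03],
       [ 3.51917515e-04, -1.81110096e-03, -9.99998298e-01]]), 'contact_force': array([ 1.16091203, -0.18443986, -1.12338347]), 'ft_torque': array([-0.01715833, -0.02105423,  0.03969078]), 'grip_width': 91.93767552487768}
{'mtx': array([[388.49167715,   0.        , 283.62338247],
       [  0.        , 388.49167715, 211.36306273],
       [  0.        ,   0.        ,   1.        ]]), 'k1': -0.07742089855789895, 'world_from_camera': array([[ 8.79096334e-01,  2.84476084e-01, -3.82443452e-01,
     
[... 677 characters left out ...]
05e-03, -7.92586170e-01, -6.09728837e-01,
         8.57970190e+02],
       [ 0.00000000e+00,  0.00000000e+00,  0.00000000e+00,
         1.00000000e+00]])}
{'mtx': array([[362.29165156,   0.        , 281.22430448],
       [  0.        , 362.29165156, 209.20243334],
       [  0.        ,   0.        ,   1.        ]]), 'k1': -0.0584701187278993, 'T_tool_cam': array([[ 4.86356825e-04, -9.69716356e-01, -2.44233397e-01,
         6.82057436e+01],
       [ 9.99999880e-01,  4.59085886e-04,  1.68583310e-04,
        -6.45180947e-01],
       [-5.13538870e-05, -2.44233450e-01,  9.69716463e-01,
        -1.84226126e+02],
       [ 0.00000000e+00,  0.00000000e+00,  0.00000000e+00,
         1.00000000e+00]])}
```

View pics/scene0.png

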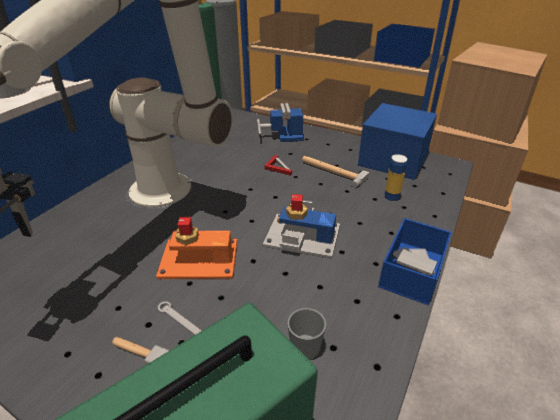

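View pics/side0.png

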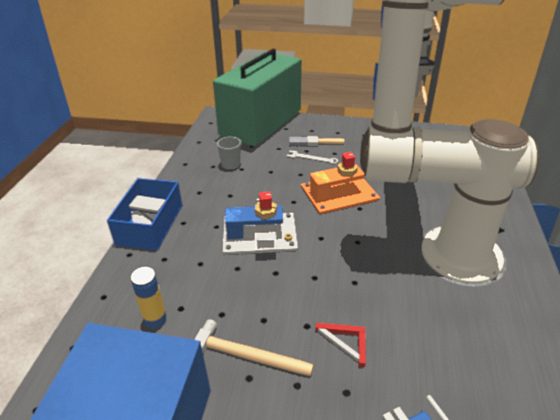

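The two pictures show three things that could be the fixture:
- **Orange fixture:** scene (190,240), side (345,170). It is all orange, so it doesn't fit.
- **Blue vise-like thing:** scene (285,120). It has no plate or knob.
- **Steel plate with blue column and arm, brass ring and red knob:** scene (297,215), side (264,210). This matches the description.

I'll confirm it with a crop and measure it.

```bash
cat > h.py <<'E'
import numpy as np, cv2
from plant import monitor, read_camera, get_calibration
def ray(name,uv,obs=None):
    c=get_calibration(name); K=c["mtx"]
    d=np.array([(uv[0]-K[0,2])/K[0,0],(uv[1]-K[1,2])/K[1,1]]); s=d.copy()
    for _ in range(20): s=d/(1+c["k1"]*(s@s))
    if name=="wrist":
        T=np.eye(4); T[:3,:3]=obs["eef_rot"]; T[:3,3]=obs["tool_pos"]; T=T@c["T_tool_cam"]
    else: T=c["world_from_camera"]
    return T[:3,3], T[:3,:3]@np.array([s[0],s[1],1])
def onplane(name,uv,z,obs=None):
    o,d=ray(name,uv,obs); return o+d*(z-o[2])/d[2]
def tri(r1,r2):
    A=[];b=[]
    for o,d in (r1,r2):
        d=d/np.linalg.norm(d); P=np.eye(3)-np.outer(d,d); A.append(P); b.append(P@o)
    return np.linalg.lstsq(np.vstack(A),np.hstack(b),rcond=None)[0]
def blobs(im,lo,hi,amin=20):
    hsv=cv2.cvtColor(im,cv2.COLOR_RGB2HSV); m=cv2.inRange(hsv,lo,hi)
    n,l,s,c=cv2.connectedComponentsWithStats(m)
    return m,[(s[i],c[i]) for i in range(1,n) if s[i,4]>=amin]
E
python3 - <<'E'
from h import *
a=cv2.imread("pics/scene0.png"); b=cv2.imread("pics/side0.png")
ca=cv2.resize(a[185:260,255:350],None,fx=4,fy=4,interpolation=cv2.INTER_CUBIC)
cb=cv2.resize(b[185:260,212:307],None,fx=4,fy=4,interpolation=cv2.INTER_CUBIC)
cv2.imwrite("pics/crop0.png",np.hstack([ca,cb]))
c={}
for n,im,box in (("scene",a,(255,185,350,260)),("side",b,(212,185,307,260))):
    rgb=im[:,:,::-1].copy()
    m,_=blobs(rgb,(0,150,60),(6,255,255)); k=np.zeros_like(m); k[box[1]:box[3],box[0]:box[2]]=1
    ys,xs=np.nonzero(m*k); c[n]=(xs.mean(),ys.mean()); print(n,c[n],xs.min(),xs.max(),ys.min(),ys.max())
print("knob",tri(ray("scene",c["scene"]),ray("side",c["side"])))
E
```

```text
scene (np.float64(296.37333333333333), np.float64(201.84)) 291 302 194 210
side (np.float64(264.8242424242424), np.float64(200.4181818181818)) 259 271 192 209
knob [532.49806381   6.79435022 116.57852385]
```

View pics/crop0.png

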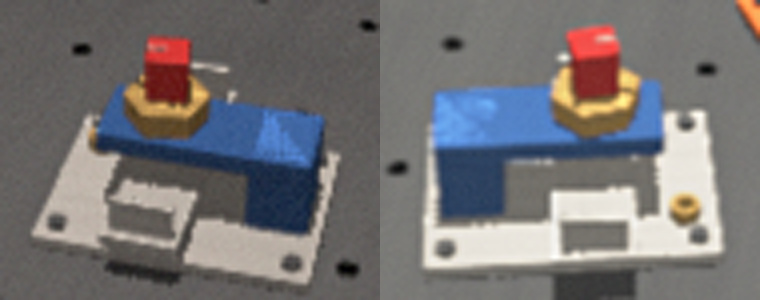

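The crop shows the blue arm, steel plate, brass ring and red knob, with the small spacer on the plate at side crop (685,207). This is the fixture meant. Next I'll get its yaw and check for obstacles along the path.

Run:
```python
from h import *
def C(n,x,y): return (255+x/4,185+y/4) if n=="scene" else (212+(x-380)/4,185+y/4)
for n,p,q in (("side",(425,268),(720,255)),("scene",(32,237),(308,285))):
    P=onplane(n,C(n,*p),12);Q=onplane(n,C(n,*q),12); d=P-Q if n=="side" else Q-P
    print(n,P.round(),Q.round(),np.linalg.norm(d),np.degrees(np.arctan2(d[1],d[0])))
print("arm edge side",[onplane("side",C("side",*p),78).round() for p in ((434,150),(662,138))])
for uv in ((217,118),(240,143),(300,98)): print("box base",onplane("side",uv,0).round())
```

```text
side [627. 110.  12.] [436.  67.  12.] 195.19870415817434 13.009140618124471
scene [479. -91.  12.] [670. -43.  12.] 196.7008027481396 13.974173001300006
arm edge side [array([626.,  67.,  78.]), array([481.,  31.,  78.])]
box base [ 865. -643.    0.]
box base [ 725. -465.    0.]
box base [ 562. -878.    0.]
```

Request:
send_rows --offset '[[0, 0, 40], [20, 30, 60], [45, 65, 80], [68, 100, 80], [92, 134, 80]]' --rot '[[0, 0, 0], [0, 0, 0], [0, 0, 0], [0, 0, 0], [0, 0, 0]]' --fingers '[100, 100, 100, 100, 100]'

```text
time: 0.52
tool_pos: [236.0, -425.1, 280.7]
eef_rot: [[0.967, 0.254, 0.001], [0.254, -0.967, -0.001], [0.001, 0.001, -1.0]]
contact_force: [0.7, 0.4, 0.3]
grip_width: 92.0
```

Request:
send_rows --offset '[[22, 33, 0], [45, 66, 0], [68, 99, 0], [91, 132, 0], [114, 165, 0]]' --rot '[[0, 0, 0], [0, 0, 0], [0, 0, 0], [0, 0, 0], [0, 0, 0]]' --fingers '[100, 100, 100, 100, 100]'

```text
time: 0.93
tool_pos: [350.6, -258.2, 280.4]
eef_rot: [[0.967, 0.253, 0.001], [0.253, -0.967, -0.001], [0.001, 0.001, -1.0]]
contact_force: [-0.3, -0.2, -0.4]
grip_width: 91.7
```

Request:
send_rows --offset '[[22, 33, 0], [45, 66, 0], [68, 99, 0], [91, 132, 0], [114, 165, 0]]' --rot '[[0, 0, 0], [0, 0, 0], [0, 0, 0], [0, 0, 0], [0, 0, 0]]' --fingers '[100, 100, 100, 100, 100]'

```text
time: 1.35
tool_pos: [465.1, -91.1, 280.2]
eef_rot: [[0.967, 0.253, 0.0], [0.253, -0.967, -0.001], [0.0, 0.001, -1.0]]
contact_force: [-0.2, -1.2, -0.5]
grip_width: 91.7
```

Request:
send_rows --offset '[[22, 33, -5], [45, 66, -10], [65, 95, -10], [68, 102, -10], [68, 102, -10]]' --rot '[[0, 0, 0], [0, 0, 0], [0, 0, 0], [0, 0, 0], [0, 0, 0]]' --fingers '[100, 100, 100, 100, 100]'

```text
time: 1.77
tool_pos: [533.3, 12.9, 269.3]
eef_rot: [[0.966, 0.257, -0.001], [0.257, -0.966, -0.0], [-0.001, -0.0, -1.0]]
contact_force: [-0.8, 0.2, -0.2]
grip_width: 92.1
```

Run:
```python
from h import *
import pickle
o=monitor.get_obs(); im=read_camera("wrist"); cv2.imwrite("pics/w1.png",im[:,:,::-1]); pickle.dump(o,open("o1.pkl","wb"))
print(o["tool_pos"],o["joints"],o["time"])
```

```text
[533.26691738  12.90448656 269.34081125] [-2.02311518e-01  1.23620035e-02  1.61686390e+00 -3.18959386e-04
  1.51353460e+00  1.10858020e+00] 1.7667
```

View pics/w1.png

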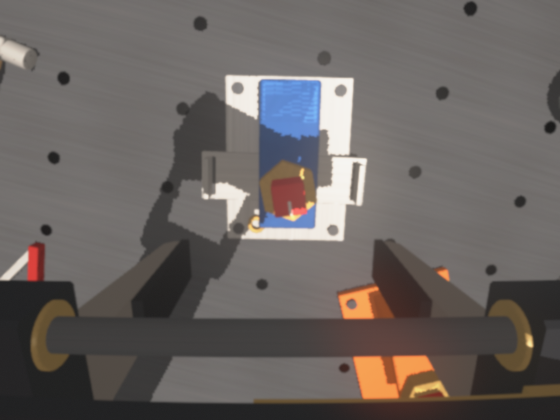

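The wrist view shows the fixture at rows 75–240, the knob near (288,196), the ring around it, and the spacer at (257,222). Now an enlarged crop to get the angles.

Run:
```python
from h import *
import pickle
o=pickle.load(open("o1.pkl","rb")); im=cv2.imread("pics/w1.png")
cv2.imwrite("pics/crop1.png",cv2.resize(im[150:240,245:335],None,fx=6,fy=6,interpolation=cv2.INTER_CUBIC))
hsv=cv2.cvtColor(im,cv2.COLOR_BGR2HSV)
for nm,lo,hi,z in (("red",(0,150,40),(6,255,255),136),("red2",(174,150,40),(180,255,255),136),("brass",(10,80,40),(32,255,255),98)):
    m=cv2.inRange(hsv,lo,hi); k=np.zeros_like(m); k[150:222,255:325]=255; m&=k
    if nm=="brass": m[205:,:265]=0
    p=cv2.findNonZero(m)
    if p is None: continue
    h=cv2.convexHull(p).reshape(-1,2)
    w=np.array([onplane("wrist",q,z,o)[:2] for q in h],np.float32)
    r=cv2.minAreaRect(w); print(nm,len(p),"rect",r); print(h.tolist())
# arm top outline in blue
m=cv2.inRange(hsv,(100,120,60),(125,255,255)); k=np.zeros_like(m); k[70:240,240:335]=255; p=cv2.findNonZero(m&k)
w=np.array([onplane("wrist",q,78,o)[:2] for q in cv2.convexHull(p).reshape(-1,2)],np.float32); print("arm",cv2.minAreaRect(w))
```

```text
red 16 rect ((526.4989013671875, -4.849151611328125), (1.7345727682113647, 9.072887420654297), 22.272335052490234)
[[304, 208], [301, 209], [294, 209], [294, 208], [302, 207]]
brass 1186 rect ((532.3718872070312, 6.756336212158203), (60.29549026489258, 52.06083297729492), 26.23086166381836)
[[315, 200], [313, 204], [296, 218], [294, 219], [290, 219], [284, 217], [266, 210], [265, 209], [260, 186], [260, 181], [261, 179], [266, 174], [278, 164], [282, 161], [284, 161], [303, 167], [309, 170], [310, 171], [311, 174], [312, 179], [314, 191], [315, 199]]
arm ((564.1655883789062, 13.622344970703125), (149.3129425048828, 57.64524841308594), 14.191493034362793)
```

View pics/crop1.png

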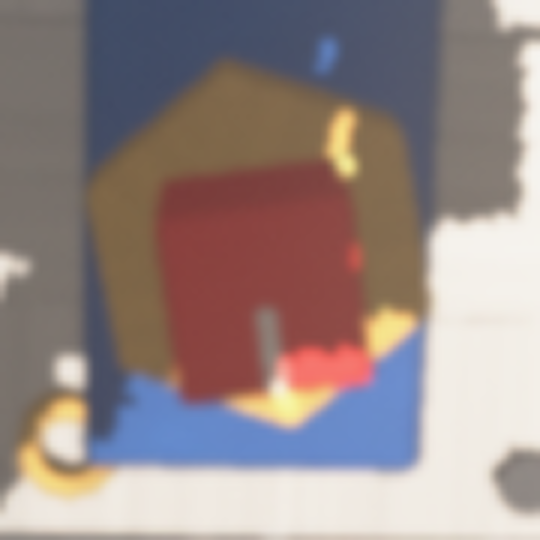

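```bash
cat >> h.py <<'E'
def yaws(pts,z,o,mod,off=(245,150),f=6):
    P=np.array([onplane("wrist",(off[0]+x/f,off[1]+y/f),z,o)[:2] for x,y in pts]); E=np.roll(P,-1,0)-P
    a=np.degrees(np.arctan2(E[:,1],E[:,0]))%mod
    return P.mean(0).round(1),np.linalg.norm(E,axis=1).round(1),a.round(1)
E
python3 - <<'E'
from h import *
import pickle
o=pickle.load(open("o1.pkl","rb"))
print("ring",yaws([(225,60),(400,115),(428,320),(292,428),(125,370),(90,190)],98,o,60))
print("knob",yaws([(165,215),(352,200),(372,382),(185,403)],136,o,90))
R=o["eef_rot"]; print("tool x yaw",np.degrees(np.arctan2(R[1,0],R[0,0])))
E
```

```text
ring (array([531.7,   5.8]), array([30.1, 35. , 29.5, 30.1, 31.3, 31. ]), array([27.5, 23.8, 24.7, 25.1, 25. , 28.8]))
knob (array([531.6,   5.2]), array([27.8, 28.1, 28.5, 29.1]), array([19.6, 22. , 21.6, 20.6]))
tool x yaw 14.892501836450828
```

Ring centre is about (532,6). Its flats are at yaw 25° (tool x is at 14.9°, so turn +10°) and the knob sides are at about 21°. Descending to the ring.

Request:
send_rows --offset '[[-1, -7, -20], [-1, -7, -45], [-1, -7, -70], [-1, -7, -90], [-1, -7, -100]]' --rot '[[0, 0, 5], [0, 0, 10], [0, 0, 10], [0, 0, 10], [0, 0, 10]]' --fingers '[100, 100, 100, 100, 100]'

```text
time: 2.23
tool_pos: [529.5, 3.0, 166.7]
eef_rot: [[0.909, 0.417, -0.005], [0.417, -0.909, -0.001], [-0.005, -0.002, -1.0]]
contact_force: [-0.3, -0.0, -0.2]
grip_width: 91.6
```

Request:
send_rows --offset '[[0, 0, -20], [0, 0, -40], [0, 0, -55], [0, 0, -68], [0, 0, -68]]' --rot '[[0, 0, 0], [0, 0, 0], [0, 0, 0], [0, 0, 0], [0, 0, 0]]' --fingers '[100, 100, 100, 100, 100]'

```text
time: 2.65
tool_pos: [527.3, 2.1, 96.6]
eef_rot: [[0.909, 0.416, -0.01], [0.416, -0.909, 0.0], [-0.009, -0.004, -1.0]]
contact_force: [-0.0, -0.4, -1.1]
grip_width: 92.2
```

Run:
```python
from h import *
o=monitor.get_obs(); R=o["eef_rot"]
print(o["time"],o["tool_pos"],o["contact_force"],o["ft_torque"],np.degrees(np.arctan2(R[1,0],R[0,0])),o["joints"][5])
a=read_camera("wrist"); b=read_camera("side"); c=read_camera("scene")
b=cv2.resize(b[150:255,205:325],(480,420),interpolation=cv2.INTER_CUBIC)
c=cv2.resize(c[165:255,250:350],(320,288),interpolation=cv2.INTER_CUBIC)
a=cv2.resize(a[100:420,100:460],(320,284))
v=np.zeros((572,800,3),np.uint8); v[:420,:480]=b; v[:288,480:]=c; v[288:572,480:]=a
cv2.imwrite("pics/g1.png",v[:,:,::-1])
```

```text
2.65 [527.34303551   2.12716792  96.60510838] [-0.00854969 -0.43840263 -1.07838053] [0.03592915 0.00452012 0.03700724] 24.565951419498855 0.9189925807417784
```

View pics/g1.png

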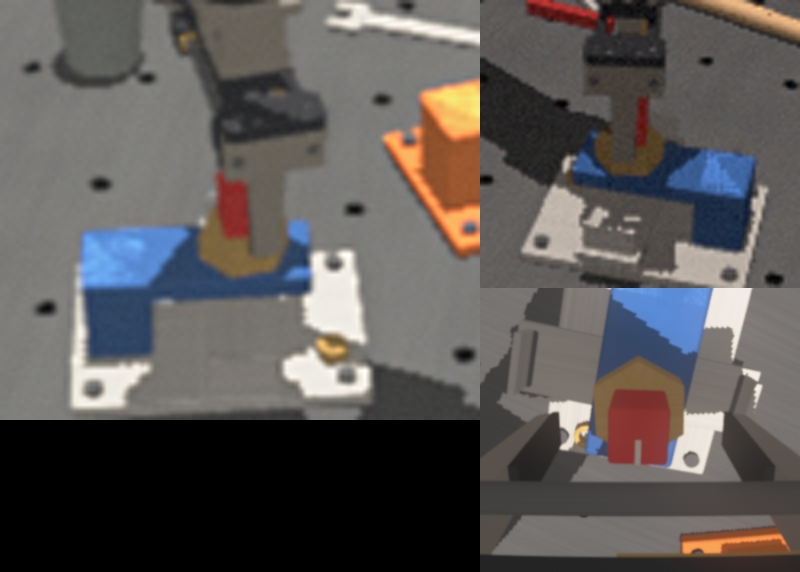

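The fingers straddle the ring and are square to its flats, but sit about 5 mm toward −x of the axis with a 0.5° tilt. I'll correct both.

Request:
send_rows --offset '[[2, 2, 2], [4, 4, 4], [4, 4, 4], [4, 4, 4], [4, 4, 4]]' --rot '[[0, -0.5, 0], [0, -0.5, 0], [0, -0.5, 0], [0, -0.5, 0], [0, -0.5, 0]]' --fingers '[100, 100, 100, 100, 100]'

```text
time: 3.22
tool_pos: [534.4, 6.2, 104.4]
eef_rot: [[0.909, 0.417, 0.006], [0.417, -0.909, -0.001], [0.005, 0.004, -1.0]]
contact_force: [-0.7, 1.1, 0.4]
grip_width: 92.1
```

```bash
cat > st.py <<'E'
from h import *
o=monitor.get_obs(); R=o["eef_rot"]
print("t",o["time"],"p",o["tool_pos"].round(1),"F",o["contact_force"].round(1),"T",o["ft_torque"].round(3),"yaw",np.degrees(np.arctan2(R[1,0],R[0,0])).round(2),"z",R[:,2].round(4),"j6",o["joints"][5].round(3),"e6",o["joint_efforts"][5].round(3),"w",round(o["grip_width"],1))
E
python3 st.py
python3 - <<'E'
from h import *
o=monitor.get_obs(); im=read_camera("wrist"); cv2.imwrite("pics/w2.png",im[:,:,::-1])
m,b=blobs(im,(0,120,40),(8,255,255),300); m2,b2=blobs(im,(172,120,40),(180,255,255),300)
for s,c in b+b2: print(s,c)
print([onplane("wrist",uv,136,o).round(1) for uv in ((278,232),(278,296))])
E
```

```text
t 3.2167 p [534.4   6.2 104.4] F [-0.7  1.1  0.4] T [ 0.    -0.005 -0.026] yaw 24.62 z [ 0.0057 -0.0013 -1.    ] j6 0.926 e6 0.001 w 92.1
[ 248  225   67   80 4698] [280.17007237 263.61728395]
[array([551. ,  16.2, 136. ]), array([522.7,   3.3, 136. ])]
```

Request:
send_rows --offset '[[-1, 0, -2], [-1.5, 0.5, -4], [-1.5, 0.5, -4], [-1.5, 0.5, -4], [-1.5, 0.5, -4]]' --rot '[[0, 0.3, 0.3], [0, 0.3, 0.3], [0, 0.3, 0.3], [0, 0.3, 0.3], [0, 0.3, 0.3]]' --fingers '[100, 100, 100, 100, 100]'

```text
time: 3.68
tool_pos: [532.6, 6.7, 100.1]
eef_rot: [[0.907, 0.421, -0.0], [0.421, -0.907, -0.001], [-0.001, 0.001, -1.0]]
contact_force: [0.3, 1.0, -0.1]
grip_width: 91.8
```

```bash
python3 st.py
```

```text
t 3.6833 p [532.6   6.7 100.1] F [ 0.3  1.  -0.1] T [-0.013 -0.014 -0.011] yaw 24.92 z [-2.0e-04 -1.2e-03 -1.0e+00] j6 0.923 e6 0.0 w 91.8
```

Good. Closing on the ring.

Request:
send_rows --offset '[[0, 0, 0], [0, 0, 0], [0, 0, 0], [0, 0, 0], [0, 0, 0]]' --rot '[[0, 0, 0], [0, 0, 0], [0, 0, 0], [0, 0, 0], [0, 0, 0]]' --fingers '[75, 62, 55, 50, 50]' --newtons 45

```text
time: 4.1
tool_pos: [532.6, 6.7, 100.1]
eef_rot: [[0.907, 0.421, -0.0], [0.421, -0.907, -0.001], [-0.001, 0.001, -1.0]]
contact_force: [-0.4, 0.2, 0.2]
grip_width: 60.8
```

Request:
send_rows --offset '[[0, 0, 0], [0, 0, 0], [0, 0, 0], [0, 0, 0], [0, 0, 0]]' --rot '[[0, 0, 0], [0, 0, 0], [0, 0, 0], [0, 0, 0], [0, 0, 0]]' --fingers '[45, 45, 45, 45, 45]'

```text
time: 4.52
tool_pos: [532.6, 6.7, 100.1]
eef_rot: [[0.907, 0.421, -0.0], [0.421, -0.907, -0.001], [-0.001, 0.001, -1.0]]
contact_force: [0.3, 0.2, 0.1]
grip_width: 41.3
```

```bash
python3 st.py
```

```text
t 4.5167 p [532.6   6.7 100.1] F [0.3 0.2 0.1] T [-0.034 -0.037 -0.023] yaw 24.92 z [-1.0e-04 -1.1e-03 -1.0e+00] j6 0.923 e6 0.0 w 41.3
```

The width is 41 mm, below 54, so the jaws aren't on the ring. Looking.

Run:
```python
from h import *
a=read_camera("wrist"); b=read_camera("side"); c=read_camera("scene")
b=cv2.resize(b[170:250,215:305],(450,400),interpolation=cv2.INTER_CUBIC)
c=cv2.resize(c[165:255,250:350],(350,315),interpolation=cv2.INTER_CUBIC)
a=cv2.resize(a[100:420,100:460],(320,284))
v=np.zeros((600,800,3),np.uint8); v[:400,:450]=b; v[:315,450:]=c; v[316:600,480:]=a
cv2.imwrite("pics/g2.png",v[:,:,::-1])
```

```text
(no output)
```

View pics/g2.png

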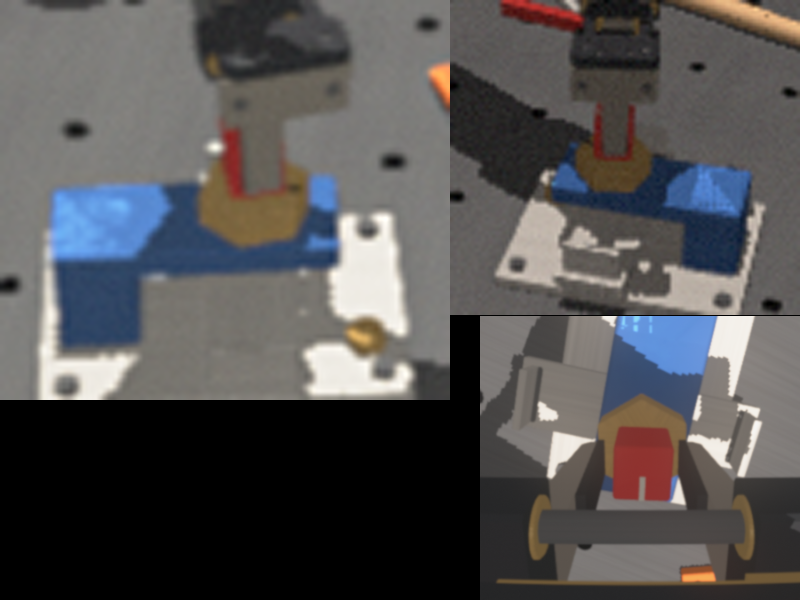

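```bash
python3 st.py
python3 - <<'E'
from h import *
for n,uv,P in (("side",(267.4,209),(516.4,41.7)),("scene",(296.3,210.7),(548.8,-28.3))):
    o,d=ray(n,uv); nrm=np.array([0.42,-0.907,0]); t=((np.array([*P,0])-o)@nrm)/(d@nrm); print(n,"finger tip",(o+t*d).round(1))
# arm end top corners -> height of arm by two-view: knob top centre
print("arm top near corner column side px; z from tri:")
# -x,-y/+y arm end, side (337/5+215,190/5+170) ; column far end top +x
# knob bottom / ring top: ring front-lower vertex side view
for n,uv in (("side",(215+247/5,170+245/5)),("scene",(250+(612-450)*100/350,165+190/3.5))): print(n,"ring bottom edge on z=78",onplane(n,uv,78).round(1))
E
```

```text
t 4.6667 p [532.6   6.7 100.1] F [ 0.3 -0.2 -0.8] T [ 0.046  0.075 -0.026] yaw 24.92 z [-0.     -0.0012 -1.    ] j6 0.923 e6 0.0 w 41.4
side finger tip [518.2  42.5 117.6]
scene finger tip [550.1 -27.7 114.3]
arm top near corner column side px; z from tri:
side ring bottom edge on z=78 [528.5  36.8  78. ]
scene ring bottom edge on z=78 [546.7 -19.4  78. ]
```

Run:
```python
from h import *
for n,uv,P in (("side",(270.5,213.75),(500.4,60.2)),("scene",(295.9,215),(554.2,-55.9))):
    o,d=ray(n,uv); nrm=np.array([0.42,-0.907,0]); t=((np.array([*P,0])-o)@nrm)/(d@nrm); print(n,"finger tip",(o+t*d).round(1))
```

```text
side finger tip [506.1  62.8 119.8]
scene finger tip [561.4 -52.6 120.1]
```

The evidence that the tool sits higher than its reading suggests:
- Both cameras show the fingertips above the ring, at about z 103–115 against the predicted 83.
- The knob's apparent size in the wrist view also puts the tool about 20 mm higher than reported.

I'll open and go 20 mm lower. The tips should then be between 5 and 17 mm above the arm, and I'll close gently and watch for a width of 54.

Request:
send_rows --offset '[[0, 0, 0], [0, 0, 0], [0, 0, 0], [0, 0, 0], [0, 0, 0]]' --rot '[[0, 0, 0], [0, 0, 0], [0, 0, 0], [0, 0, 0], [0, 0, 0]]' --fingers '[80, 80, 80, 80, 80]' --newtons 15

```text
time: 5.08
tool_pos: [532.6, 6.7, 100.1]
eef_rot: [[0.907, 0.421, -0.0], [0.421, -0.907, -0.001], [-0.001, 0.001, -1.0]]
contact_force: [-0.3, -0.3, -0.2]
grip_width: 72.4
```

Request:
send_rows --offset '[[0, 0, -4], [0, 0, -8], [0, 0, -12], [0, 0, -16], [0, 0, -16]]' --rot '[[0, 0, 0], [0, 0, 0], [0, 0, 0], [0, 0, 0], [0, 0, 0]]' --fingers '[80, 80, 80, 80, 80]'

```text
time: 5.5
tool_pos: [531.7, 6.9, 82.8]
eef_rot: [[0.907, 0.421, -0.002], [0.421, -0.907, -0.001], [-0.002, -0.0, -1.0]]
contact_force: [-0.1, 0.4, 0.0]
grip_width: 73.5
```

Request:
send_rows --offset '[[0, 0, 0], [0, 0, 0], [0, 0, 0], [0, 0, 0], [0, 0, 0]]' --rot '[[0, 0, 0], [0, 0, 0], [0, 0, 0], [0, 0, 0], [0, 0, 0]]' --fingers '[65, 60, 55, 55, 55]'

```text
time: 5.92
tool_pos: [532.2, 6.0, 83.0]
eef_rot: [[0.907, 0.421, -0.001], [0.421, -0.907, -0.002], [-0.002, 0.002, -1.0]]
contact_force: [1.2, -4.4, -2.7]
grip_width: 52.7
```

```bash
python3 st.py
```

```text
t 5.9167 p [532.2   6.   83. ] F [ 1.2 -4.4 -2.7] T [-0.661 -0.273 -0.024] yaw 24.91 z [-0.0012 -0.0022 -1.    ] j6 0.923 e6 0.007 w 52.7
```

Run:
```python
from h import *
b=read_camera("side"); c=read_camera("scene")
b=cv2.resize(b[185:225,240:290],(400,320),interpolation=cv2.INTER_CUBIC)
c=cv2.resize(c[185:230,270:320],(400,360),interpolation=cv2.INTER_CUBIC)
v=np.zeros((360,800,3),np.uint8); v[:320,:400]=b; v[:,400:]=c
cv2.imwrite("pics/g3.png",v[:,:,::-1])
```

```text
(no output)
```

View pics/g3.png

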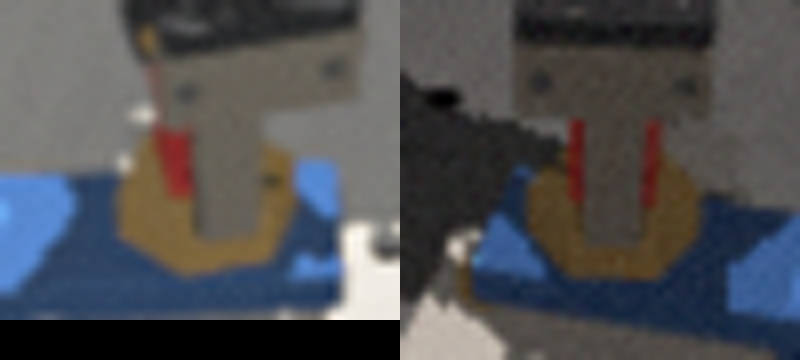

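The finger ends are still only just below the ring's top, about 15–18 mm above the arm. I need to go roughly 11 mm lower.

Request:
send_rows --offset '[[0, 0, 0], [0, 0, 0], [0, 0, 0], [0, 0, -2], [0, 0, -4]]' --rot '[[0, 0, 0], [0, 0, 0], [0, 0, 0], [0, 0, 0], [0, 0, 0]]' --fingers '[75, 75, 75, 75, 75]'

```text
time: 6.43
tool_pos: [532.2, 6.3, 78.9]
eef_rot: [[0.907, 0.421, -0.001], [0.421, -0.907, -0.002], [-0.002, 0.001, -1.0]]
contact_force: [0.3, 1.0, 0.0]
grip_width: 68.9
```

Request:
send_rows --offset '[[0, 0, -2], [0, 0, -4], [0, 0, -6], [0, 0, -6], [0, 0, -6]]' --rot '[[0, 0, 0], [0, 0, 0], [0, 0, 0], [0, 0, 0], [0, 0, 0]]' --fingers '[75, 75, 75, 75, 75]'

```text
time: 6.85
tool_pos: [532.0, 6.4, 72.7]
eef_rot: [[0.907, 0.421, -0.002], [0.421, -0.907, -0.002], [-0.002, 0.001, -1.0]]
contact_force: [-0.9, -0.6, 0.5]
grip_width: 69.2
```

```bash
python3 st.py
```

```text
t 6.85 p [532.    6.4  72.7] F [-0.9 -0.6  0.5] T [-0.032  0.003  0.007] yaw 24.92 z [-0.0015 -0.0017 -1.    ] j6 0.923 e6 -0.0 w 69.2
```

Request:
send_rows --offset '[[0, 0, 0], [0, 0, 0], [0, 0, 0], [0, 0, 0], [0, 0, 0]]' --rot '[[0, 0, 0], [0, 0, 0], [0, 0, 0], [0, 0, 0], [0, 0, 0]]' --fingers '[62, 56, 50, 45, 45]' --newtons 45

```text
time: 7.27
tool_pos: [532.4, 5.9, 72.9]
eef_rot: [[0.907, 0.422, -0.001], [0.422, -0.907, -0.003], [-0.002, 0.002, -1.0]]
contact_force: [0.9, -2.2, -1.6]
grip_width: 53.5
```

Request:
send_rows --offset '[[0, 0, 0], [0, 0, 0], [0, 0, 0], [0, 0, 0], [0, 0, 0]]' --rot '[[0, 0, 0], [0, 0, 0], [0, 0, 0], [0, 0, 0], [0, 0, 0]]' --fingers '[45, 45, 45, 45, 45]'

```text
time: 7.68
tool_pos: [532.3, 5.9, 72.9]
eef_rot: [[0.907, 0.422, -0.001], [0.422, -0.907, -0.003], [-0.002, 0.002, -1.0]]
contact_force: [0.7, -1.4, -1.0]
grip_width: 53.3
```

```bash
python3 st.py
```

```text
t 7.6833 p [532.3   5.9  72.9] F [ 0.7 -1.4 -1. ] T [-0.224 -0.071  0.205] yaw 24.94 z [-9.0e-04 -2.6e-03 -1.0e+00] j6 0.922 e6 0.209 w 53.3
```

The ring is gripped at 53.3 mm. Turning it 46° anticlockwise.

Request:
send_rows --offset '[[0, 0, 0], [0, 0, 0], [0, 0, 0], [0, 0, 0], [0, 0, 0]]' --rot '[[0, 0, 3], [0, 0, 6], [0, 0, 9], [0, 0, 12], [0, 0, 15]]' --fingers '[45, 45, 45, 45, 45]'

```text
time: 8.1
tool_pos: [532.3, 6.0, 72.9]
eef_rot: [[0.766, 0.643, -0.0], [0.643, -0.766, -0.002], [-0.002, 0.001, -1.0]]
contact_force: [0.2, -0.9, -0.7]
grip_width: 53.8
```

```bash
python3 st.py
```

```text
t 8.1 p [532.3   6.   72.9] F [ 0.2 -0.9 -0.7] T [-0.178 -0.027 -0.338] yaw 40.01 z [-3.0e-04 -2.2e-03 -1.0e+00] j6 0.659 e6 0.351 w 53.8
```

Request:
send_rows --offset '[[0, 0, 0], [0, 0, 0], [0, 0, 0], [0, 0, 0], [0, 0, 0]]' --rot '[[0, 0, 4], [0, 0, 8], [0, 0, 12], [0, 0, 16], [0, 0, 20]]' --fingers '[45, 45, 45, 45, 45]'

```text
time: 8.52
tool_pos: [532.2, 6.1, 72.9]
eef_rot: [[0.498, 0.867, 0.0], [0.867, -0.498, -0.002], [-0.001, 0.001, -1.0]]
contact_force: [0.4, -1.9, 0.4]
grip_width: 53.2
```

Request:
send_rows --offset '[[0, 0, 0], [0, 0, 0], [0, 0, 0], [0, 0, 0], [0, 0, 0]]' --rot '[[0, 0, 3], [0, 0, 6], [0, 0, 9], [0, 0, 11], [0, 0, 11]]' --fingers '[45, 45, 45, 45, 45]'

```text
time: 8.93
tool_pos: [532.1, 6.2, 72.9]
eef_rot: [[0.323, 0.946, 0.0], [0.946, -0.323, -0.001], [-0.001, 0.001, -1.0]]
contact_force: [0.1, -1.0, -0.2]
grip_width: 53.7
```

```bash
python3 st.py
```

```text
t 8.9333 p [532.1   6.2  72.9] F [ 0.1 -1.  -0.2] T [-0.236 -0.045  0.363] yaw 71.17 z [ 3.0e-04 -1.4e-03 -1.0e+00] j6 0.115 e6 -0.039 w 53.7
```

The ring has turned 46.2° (0.81 rad). Releasing it, rising 25 mm and turning +40° to grip the knob.

Request:
send_rows --offset '[[0, 0, 0], [0, 0, 0], [0, 0, 0], [0, 0, 0], [0, 0, 0]]' --rot '[[0, 0, 0], [0, 0, 0], [0, 0, 0], [0, 0, 0], [0, 0, 0]]' --fingers '[90, 90, 90, 90, 90]'

```text
time: 9.35
tool_pos: [532.0, 6.3, 72.8]
eef_rot: [[0.323, 0.946, 0.0], [0.946, -0.323, -0.001], [-0.001, 0.001, -1.0]]
contact_force: [0.0, -0.0, -0.0]
grip_width: 82.4
```

Request:
send_rows --offset '[[0, 0, 10], [0, 0, 20], [0, 0, 25], [0, 0, 25], [0, 0, 25]]' --rot '[[0, 0, 0], [0, 0, 0], [0, 0, 7], [0, 0, 14], [0, 0, 20]]' --fingers '[90, 90, 90, 90, 90]'

```text
time: 9.77
tool_pos: [533.1, 6.1, 99.9]
eef_rot: [[-0.026, 1.0, 0.004], [1.0, 0.026, -0.002], [-0.002, 0.003, -1.0]]
contact_force: [0.4, 0.1, 0.4]
grip_width: 82.7
```

Request:
send_rows --offset '[[0, 0, 0], [0, 0, 0], [0, 0, 0], [0, 0, 0], [0, 0, 0]]' --rot '[[0, 0, 7], [0, 0, 14], [0, 0, 20], [0, 0, 20], [0, 0, 20]]' --fingers '[80, 70, 70, 70, 70]'

```text
time: 10.18
tool_pos: [533.7, 6.0, 100.9]
eef_rot: [[-0.363, 0.932, 0.005], [0.932, 0.363, -0.001], [-0.003, 0.005, -1.0]]
contact_force: [-0.2, -1.2, -0.4]
grip_width: 64.5
```

```bash
python3 st.py
python3 - <<'E'
from h import *
a=read_camera("wrist");b=read_camera("side"); 
cv2.imwrite("pics/w4.png",a[:,:,::-1])
b=cv2.resize(b[175:230,235:295],(360,330),interpolation=cv2.INTER_CUBIC)
v=np.zeros((400,800,3),np.uint8); v[:330,:360]=b; v[:385,360:]=cv2.resize(a[140:420,120:440],(440,385))
cv2.imwrite("pics/g4.png",v[:,:,::-1])
E
```

```text
t 10.1833 p [533.7   6.  100.9] F [-0.2 -1.2 -0.4] T [-0.023 -0.144  0.001] yaw 111.31 z [ 5.3e-03 -6.0e-04 -1.0e+00] j6 -0.588 e6 -0.201 w 64.5
```

View pics/g4.png

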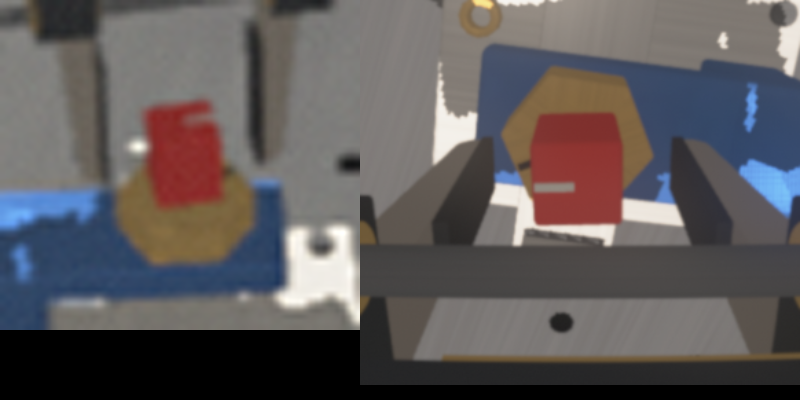

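Jaws are square to the knob and centred, but the tips look only a few mm above the ring. I'll raise 6 mm, then close.

Request:
send_rows --offset '[[-0.5, 0, 3], [-1, 0, 6], [-1, 0, 6], [-1, 0, 6], [-1, 0, 6]]' --rot '[[0, 0.3, 0], [0, 0.3, 0], [0, 0.3, 0], [0, 0.3, 0], [0, 0.3, 0]]' --fingers '[60, 55, 50, 45, 45]'

```text
time: 10.7
tool_pos: [532.4, 6.1, 106.5]
eef_rot: [[-0.364, 0.932, -0.001], [0.932, 0.364, -0.001], [-0.0, -0.001, -1.0]]
contact_force: [-0.4, 0.1, 0.2]
grip_width: 41.5
```

Request:
send_rows --offset '[[0, 0, 0], [0, 0, 0], [0, 0, 0], [0, 0, 0], [0, 0, 0]]' --rot '[[0, 0, 0], [0, 0, 0], [0, 0, 0], [0, 0, 0], [0, 0, 0]]' --fingers '[40, 35, 30, 25, 20]' --newtons 45

```text
time: 11.12
tool_pos: [531.9, 5.9, 106.4]
eef_rot: [[-0.364, 0.931, -0.002], [0.931, 0.364, -0.001], [-0.0, -0.002, -1.0]]
contact_force: [-3.2, -1.9, 1.6]
grip_width: 29.4
```

Request:
send_rows --offset '[[0, 0, 0], [0, 0, 0], [0, 0, 0], [0, 0, 0], [0, 0, 0]]' --rot '[[0, 0, 0], [0, 0, 0], [0, 0, 0], [0, 0, 0], [0, 0, 0]]' --fingers '[20, 20, 20, 20, 20]'

```text
time: 11.53
tool_pos: [531.9, 5.9, 106.4]
eef_rot: [[-0.364, 0.931, -0.002], [0.931, 0.364, -0.001], [-0.0, -0.002, -1.0]]
contact_force: [-2.8, -0.6, 0.9]
grip_width: 29.3
```

```bash
python3 st.py
```

```text
t 11.5333 p [531.9   5.9 106.4] F [-2.8 -0.6  0.9] T [-0.116  0.157  0.15 ] yaw 111.34 z [-1.9e-03 -9.0e-04 -1.0e+00] j6 -0.587 e6 0.161 w 29.3
```

Request:
send_rows --offset '[[0, 0, 0], [0, 0, 0], [0, 0, 0], [0, 0, 0], [0, 0, 0]]' --rot '[[0, 0, -2], [0, 0, -4], [0, 0, -6], [0, 0, -8], [0, 0, -10]]' --fingers '[20, 20, 20, 20, 20]'

```text
time: 11.95
tool_pos: [531.9, 5.9, 106.4]
eef_rot: [[-0.195, 0.981, -0.002], [0.981, 0.195, -0.001], [-0.0, -0.002, -1.0]]
contact_force: [-1.7, -0.9, 0.2]
grip_width: 29.7
```

```bash
python3 st.py
```

```text
t 11.95 p [531.9   5.9 106.4] F [-1.7 -0.9  0.2] T [-0.109  0.164  0.292] yaw 101.26 z [-2.e-03 -6.e-04 -1.e+00] j6 -0.412 e6 -0.176 w 29.7
```

Request:
send_rows --offset '[[0, 0, 0], [0, 0, 0], [0, 0, 0], [0, 0, 0], [0, 0, 0]]' --rot '[[0, 0, -2], [0, 0, -4], [0, 0, -6], [0, 0, -8], [0, 0, -10]]' --fingers '[20, 20, 20, 20, 20]'

```text
time: 12.37
tool_pos: [531.9, 5.9, 106.4]
eef_rot: [[-0.021, 1.0, -0.002], [1.0, 0.021, -0.0], [-0.0, -0.002, -1.0]]
contact_force: [-2.7, 0.3, 0.8]
grip_width: 29.9
```

```bash
python3 st.py
```

```text
t 12.3667 p [531.9   5.9 106.4] F [-2.7  0.3  0.8] T [-0.166  0.154  0.261] yaw 91.19 z [-2.e-03 -4.e-04 -1.e+00] j6 -0.236 e6 -0.166 w 29.9
```

Request:
send_rows --offset '[[0, 0, 0], [0, 0, 0], [0, 0, 0], [0, 0, 0], [0, 0, 0]]' --rot '[[0, 0, -2], [0, 0, -4], [0, 0, -6], [0, 0, -8], [0, 0, -10]]' --fingers '[20, 20, 20, 20, 20]'

```text
time: 12.78
tool_pos: [532.0, 5.9, 106.4]
eef_rot: [[0.155, 0.988, -0.002], [0.988, -0.155, -0.0], [-0.0, -0.002, -1.0]]
contact_force: [-1.6, -0.7, 2.0]
grip_width: 29.6
```

```bash
python3 st.py
```

```text
t 12.7833 p [532.    5.9 106.4] F [-1.6 -0.7  2. ] T [-0.155  0.172  0.325] yaw 81.1 z [-2.e-03 -1.e-04 -1.e+00] j6 -0.06 e6 -0.169 w 29.6
```

Request:
send_rows --offset '[[0, 0, 0], [0, 0, 0], [0, 0, 0], [0, 0, 0], [0, 0, 0]]' --rot '[[0, 0, -1.2], [0, 0, -2.4], [0, 0, -3.6], [0, 0, -4.8], [0, 0, -6]]' --fingers '[20, 20, 20, 20, 20]'

```text
time: 13.2
tool_pos: [532.0, 5.9, 106.4]
eef_rot: [[0.259, 0.966, -0.002], [0.966, -0.259, 0.0], [-0.0, -0.002, -1.0]]
contact_force: [-1.5, -1.1, 1.6]
grip_width: 29.5
```

```bash
python3 st.py
```

```text
t 13.2 p [532.    5.9 106.4] F [-1.5 -1.1  1.6] T [-0.19   0.161  0.246] yaw 75.01 z [-0.0019  0.     -1.    ] j6 0.046 e6 -0.001 w 29.5
```

Request:
send_rows --offset '[[0, 0, 0], [0, 0, 0], [0, 0, 0], [0, 0, 0], [0, 0, 0]]' --rot '[[0, 0, -1.2], [0, 0, -2.4], [0, 0, -3.6], [0, 0, -4.8], [0, 0, -6]]' --fingers '[20, 20, 20, 20, 20]'

```text
time: 13.62
tool_pos: [532.0, 5.9, 106.4]
eef_rot: [[0.36, 0.933, -0.002], [0.933, -0.36, 0.0], [-0.0, -0.002, -1.0]]
contact_force: [-2.0, -0.3, 0.9]
grip_width: 29.7
```

```bash
python3 st.py
```

```text
t 13.6167 p [532.    5.9 106.4] F [-2.  -0.3  0.9] T [-0.198  0.175  0.272] yaw 68.89 z [-1.9e-03  3.0e-04 -1.0e+00] j6 0.152 e6 0.003 w 29.7
```

Request:
send_rows --offset '[[0, 0, 0], [0, 0, 0], [0, 0, 0], [0, 0, 0], [0, 0, 0]]' --rot '[[0, 0, -1.2], [0, 0, -2.4], [0, 0, -3.6], [0, 0, -4.8], [0, 0, -6]]' --fingers '[20, 20, 20, 20, 20]'

```text
time: 14.03
tool_pos: [532.0, 5.9, 106.4]
eef_rot: [[0.458, 0.889, -0.002], [0.889, -0.458, 0.0], [-0.0, -0.002, -1.0]]
contact_force: [-1.6, -1.0, 1.0]
grip_width: 30.2
```

```bash
python3 st.py
```

```text
t 14.0333 p [532.    5.9 106.4] F [-1.6 -1.   1. ] T [-0.233  0.223  0.258] yaw 62.76 z [-1.8e-03  4.0e-04 -1.0e+00] j6 0.259 e6 0.004 w 30.2
```

Still free, at about 0.26–0.29 N m. Continuing.

Request:
send_rows --offset '[[0, 0, 0], [0, 0, 0], [0, 0, 0], [0, 0, 0], [0, 0, 0]]' --rot '[[0, 0, -1.2], [0, 0, -2.4], [0, 0, -3.6], [0, 0, -4.8], [0, 0, -6]]' --fingers '[20, 20, 20, 20, 20]'

```text
time: 14.45
tool_pos: [532.0, 5.9, 106.4]
eef_rot: [[0.55, 0.835, -0.002], [0.835, -0.55, 0.001], [-0.0, -0.002, -1.0]]
contact_force: [-1.8, -0.5, 0.4]
grip_width: 29.1
```

```bash
python3 st.py
```

```text
t 14.45 p [532.    5.9 106.4] F [-1.8 -0.5  0.4] T [-0.249  0.167  0.316] yaw 56.65 z [-1.7e-03  5.0e-04 -1.0e+00] j6 0.366 e6 0.004 w 29.1
```

Request:
send_rows --offset '[[0, 0, 0], [0, 0, 0], [0, 0, 0], [0, 0, 0], [0, 0, 0]]' --rot '[[0, 0, -1.2], [0, 0, -2.4], [0, 0, -3.6], [0, 0, -4.8], [0, 0, -6]]' --fingers '[20, 20, 20, 20, 20]'

```text
time: 14.87
tool_pos: [532.1, 5.9, 106.4]
eef_rot: [[0.636, 0.772, -0.002], [0.772, -0.636, 0.001], [-0.0, -0.002, -1.0]]
contact_force: [-1.2, -0.4, 1.0]
grip_width: 29.4
```

```bash
python3 st.py
```

```text
t 14.8667 p [532.1   5.9 106.4] F [-1.2 -0.4  1. ] T [-0.298  0.16   0.242] yaw 50.53 z [-1.5e-03  7.0e-04 -1.0e+00] j6 0.472 e6 0.004 w 29.4
```

Request:
send_rows --offset '[[0, 0, 0], [0, 0, 0], [0, 0, 0], [0, 0, 0], [0, 0, 0]]' --rot '[[0, 0, -1.2], [0, 0, -2.4], [0, 0, -3.6], [0, 0, -4.8], [0, 0, -6]]' --fingers '[20, 20, 20, 20, 20]'

```text
time: 15.28
tool_pos: [532.1, 5.8, 106.4]
eef_rot: [[0.714, 0.7, -0.001], [0.7, -0.714, 0.001], [-0.0, -0.002, -1.0]]
contact_force: [-1.7, -0.5, 1.5]
grip_width: 29.7
```

```bash
python3 st.py
```

```text
t 15.2833 p [532.1   5.8 106.4] F [-1.7 -0.5  1.5] T [-0.239  0.157  0.314] yaw 44.41 z [-1.4e-03  8.0e-04 -1.0e+00] j6 0.579 e6 0.004 w 29.7
```

Request:
send_rows --offset '[[0, 0, 0], [0, 0, 0], [0, 0, 0], [0, 0, 0], [0, 0, 0]]' --rot '[[0, 0, -1.2], [0, 0, -2.4], [0, 0, -3.6], [0, 0, -4.8], [0, 0, -6]]' --fingers '[20, 20, 20, 20, 20]'

```text
time: 15.7
tool_pos: [532.1, 5.8, 106.4]
eef_rot: [[0.785, 0.62, -0.001], [0.62, -0.785, 0.001], [-0.0, -0.002, -1.0]]
contact_force: [-0.8, -1.0, 0.8]
grip_width: 29.6
```

```bash
python3 st.py
```

```text
t 15.7 p [532.1   5.8 106.4] F [-0.8 -1.   0.8] T [-0.225  0.127  0.323] yaw 38.29 z [-0.0013  0.001  -1.    ] j6 0.685 e6 0.004 w 29.6
```

Request:
send_rows --offset '[[0, 0, 0], [0, 0, 0], [0, 0, 0], [0, 0, 0], [0, 0, 0]]' --rot '[[0, 0, -1.2], [0, 0, -2.4], [0, 0, -3.6], [0, 0, -4.8], [0, 0, -6]]' --fingers '[20, 20, 20, 20, 20]'

```text
time: 16.12
tool_pos: [532.1, 5.8, 106.4]
eef_rot: [[0.846, 0.532, -0.001], [0.532, -0.846, 0.001], [-0.0, -0.001, -1.0]]
contact_force: [-2.1, -1.2, 1.3]
grip_width: 29.5
```

```bash
python3 st.py
```

```text
t 16.1167 p [532.1   5.8 106.4] F [-2.1 -1.2  1.3] T [-0.276  0.188  0.267] yaw 32.17 z [-0.0011  0.001  -1.    ] j6 0.792 e6 0.004 w 29.5
```

Request:
send_rows --offset '[[0, 0, 0], [0, 0, 0], [0, 0, 0], [0, 0, 0], [0, 0, 0]]' --rot '[[0, 0, -1.2], [0, 0, -2.4], [0, 0, -3.6], [0, 0, -4.8], [0, 0, -6]]' --fingers '[20, 20, 20, 20, 20]'

```text
time: 16.53
tool_pos: [532.1, 5.8, 106.4]
eef_rot: [[0.898, 0.439, -0.001], [0.439, -0.898, 0.001], [-0.0, -0.001, -1.0]]
contact_force: [-1.3, -0.9, 0.6]
grip_width: 29.7
```

```bash
python3 st.py
```

```text
t 16.5333 p [532.1   5.8 106.4] F [-1.3 -0.9  0.6] T [-0.274  0.255  0.25 ] yaw 26.05 z [-0.001   0.0011 -1.    ] j6 0.899 e6 0.004 w 29.7
```

Request:
send_rows --offset '[[0, 0, 0], [0, 0, 0], [0, 0, 0], [0, 0, 0], [0, 0, 0]]' --rot '[[0, 0, -1.2], [0, 0, -2.4], [0, 0, -3.6], [0, 0, -4.8], [0, 0, -6]]' --fingers '[20, 20, 20, 20, 20]'

```text
time: 16.95
tool_pos: [532.1, 5.8, 106.4]
eef_rot: [[0.94, 0.341, -0.001], [0.341, -0.94, 0.001], [-0.0, -0.001, -1.0]]
contact_force: [-1.2, -1.3, 1.0]
grip_width: 29.7
```

```bash
python3 st.py
```

```text
t 16.95 p [532.1   5.8 106.4] F [-1.2 -1.3  1. ] T [-0.271  0.173  0.287] yaw 19.93 z [-9.0e-04  1.2e-03 -1.0e+00] j6 1.005 e6 0.017 w 29.7
```

Request:
send_rows --offset '[[0, 0, 0], [0, 0, 0], [0, 0, 0], [0, 0, 0], [0, 0, 0]]' --rot '[[0, 0, -1.2], [0, 0, -2.4], [0, 0, -3.6], [0, 0, -4.8], [0, 0, -6]]' --fingers '[20, 20, 20, 20, 20]'

```text
time: 17.37
tool_pos: [532.1, 5.7, 106.4]
eef_rot: [[0.971, 0.239, -0.001], [0.239, -0.971, 0.001], [-0.0, -0.001, -1.0]]
contact_force: [-0.8, -0.8, 0.7]
grip_width: 29.6
```

```bash
python3 st.py
```

```text
t 17.3667 p [532.1   5.7 106.4] F [-0.8 -0.8  0.7] T [-0.259  0.204  0.272] yaw 13.82 z [-8.0e-04  1.2e-03 -1.0e+00] j6 1.112 e6 0.043 w 29.6
```

Request:
send_rows --offset '[[0, 0, 0], [0, 0, 0], [0, 0, 0], [0, 0, 0], [0, 0, 0]]' --rot '[[0, 0, -1.2], [0, 0, -2.4], [0, 0, -3.6], [0, 0, -4.8], [0, 0, -6]]' --fingers '[20, 20, 20, 20, 20]'

```text
time: 17.78
tool_pos: [532.1, 5.7, 106.4]
eef_rot: [[0.991, 0.134, -0.001], [0.134, -0.991, 0.001], [-0.0, -0.001, -1.0]]
contact_force: [-0.3, -0.8, 0.4]
grip_width: 29.6
```

```bash
python3 st.py; python3 -c "
from h import *
cv2.imwrite('pics/w5.png',read_camera('wrist')[:,:,::-1])"
```

```text
t 17.7833 p [532.1   5.7 106.4] F [-0.3 -0.8  0.4] T [-0.289  0.204  0.391] yaw 7.7 z [-6.0e-04  1.2e-03 -1.0e+00] j6 1.219 e6 0.07 w 29.6
```

The sixth joint's effort was flat at 0.004 and then rose 0.017, 0.043, 0.070. That is 0.25 N m/rad, so touch was at yaw ≈ 22.9°. The target of +0.5 rad is yaw ≈ −5.5°, about 13° more.

Request:
send_rows --offset '[[0, 0, 0], [0, 0, 0], [0, 0, 0], [0, 0, 0], [0, 0, 0]]' --rot '[[0, 0, -1.2], [0, 0, -2.4], [0, 0, -3.6], [0, 0, -4.8], [0, 0, -6]]' --fingers '[20, 20, 20, 20, 20]'

```text
time: 18.25
tool_pos: [532.1, 5.7, 106.4]
eef_rot: [[1.0, 0.027, -0.001], [0.027, -1.0, 0.001], [-0.001, -0.001, -1.0]]
contact_force: [-0.8, -2.0, 1.0]
grip_width: 29.4
```

```bash
python3 st.py
```

```text
t 18.25 p [532.1   5.7 106.4] F [-0.8 -2.   1. ] T [-0.339  0.276  0.318] yaw 1.52 z [-6.0e-04  1.3e-03 -1.0e+00] j6 1.326 e6 0.076 w 29.4
```

Request:
send_rows --offset '[[0, 0, 0], [0, 0, 0], [0, 0, 0], [0, 0, 0], [0, 0, 0]]' --rot '[[0, 0, -1.2], [0, 0, -2.4], [0, 0, -3.6], [0, 0, -4.8], [0, 0, -6]]' --fingers '[20, 20, 20, 20, 20]'

```text
time: 18.67
tool_pos: [532.1, 5.7, 106.4]
eef_rot: [[0.997, -0.08, -0.0], [-0.08, -0.997, 0.001], [-0.001, -0.001, -1.0]]
contact_force: [-0.7, -1.0, 0.7]
grip_width: 29.8
```

```bash
python3 st.py; python3 -c "
from h import *
a=cv2.imread('pics/w5.png'); b=read_camera('wrist')[:,:,::-1]
cv2.imwrite('pics/g5.png',np.hstack([cv2.resize(x[140:420,120:440],(400,350)) for x in (a,b)]))"
```

```text
t 18.6667 p [532.1   5.7 106.4] F [-0.7 -1.   0.7] T [-0.306  0.278  0.373] yaw -4.6 z [-4.0e-04  1.3e-03 -1.0e+00] j6 1.433 e6 0.122 w 29.8
```

View pics/g5.png

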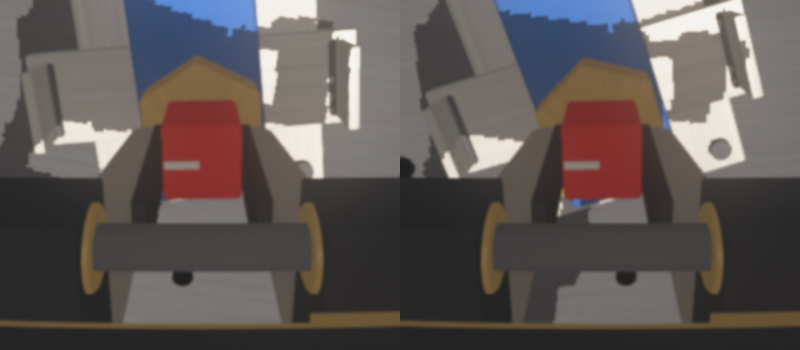

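The mark keeps its place between the jaws, so the knob turned with them without slipping. The effort rise is 0.118 N m at 27.5° (0.48 rad) past touch, which is snug. Now release and go back to the ring: yaw +16°, then down 33 mm.

Request:
send_rows --offset '[[0, 0, 0], [0, 0, 0], [0, 0, 0], [0, 0, 0], [0, 0, 0]]' --rot '[[0, 0, 0], [0, 0, 0], [0, 0, 0], [0, 0, 0], [0, 0, 0]]' --fingers '[80, 80, 80, 80, 80]'

```text
time: 19.13
tool_pos: [532.2, 5.8, 106.4]
eef_rot: [[0.997, -0.081, -0.0], [-0.081, -0.997, 0.002], [-0.0, -0.002, -1.0]]
contact_force: [0.4, -0.1, -1.0]
grip_width: 60.7
```

Request:
send_rows --offset '[[0, 0, 0], [0, 0, 0], [0, 0, 0], [0, 0, 0], [0, 0, 0]]' --rot '[[0, 0, 0], [0, 0, 5], [0, 0, 10], [0, 0, 16], [0, 0, 16]]' --fingers '[85, 85, 85, 85, 85]'

```text
time: 19.55
tool_pos: [532.2, 5.8, 106.4]
eef_rot: [[0.98, 0.199, -0.001], [0.199, -0.98, 0.002], [-0.0, -0.002, -1.0]]
contact_force: [-0.6, 0.3, -0.4]
grip_width: 78.1
```

```bash
python3 st.py
```

```text
t 19.55 p [532.2   5.8 106.4] F [-0.6  0.3 -0.4] T [-0.005  0.036 -0.02 ] yaw 11.48 z [-6.0e-04  1.5e-03 -1.0e+00] j6 1.153 e6 -1.052 w 78.1
```

Request:
send_rows --offset '[[0, 0, -7], [0, 0, -14], [0, 0, -21], [0, 0, -28], [0, 0, -33]]' --rot '[[0, 0, -0.3], [0, 0, -0.3], [0, 0, -0.3], [0, 0, -0.3], [0, 0, -0.3]]' --fingers '[80, 80, 80, 80, 80]'

```text
time: 19.97
tool_pos: [531.4, 6.0, 71.9]
eef_rot: [[0.981, 0.193, -0.002], [0.193, -0.981, 0.002], [-0.002, -0.002, -1.0]]
contact_force: [-0.6, -0.2, 0.7]
grip_width: 73.7
```

Request:
send_rows --offset '[[0, 0, 0], [0, 0, 0], [0, 0, 0], [0, 0, 0], [0, 0, 0]]' --rot '[[0, 0, 0], [0, 0, 0], [0, 0, 0], [0, 0, 0], [0, 0, 0]]' --fingers '[80, 80, 78, 76, 75]'

```text
time: 20.38
tool_pos: [531.9, 5.9, 72.4]
eef_rot: [[0.981, 0.193, -0.001], [0.193, -0.981, 0.002], [-0.001, -0.002, -1.0]]
contact_force: [0.4, -0.3, -0.2]
grip_width: 69.0
```

```bash
python3 st.py
```

```text
t 20.3833 p [531.9   5.9  72.4] F [ 0.4 -0.3 -0.2] T [-0.008 -0.005  0.002] yaw 11.13 z [-0.0013  0.0018 -1.    ] j6 1.159 e6 0.001 w 69.0
```

Request:
send_rows --offset '[[0, 0, 0], [0, 0, 0], [0, 0, 0], [0, 0, 0], [0, 0, 0]]' --rot '[[0, 0, 0], [0, 0, 0], [0, 0, 0], [0, 0, 0], [0, 0, 0]]' --fingers '[62, 56, 50, 45, 45]'

```text
time: 20.8
tool_pos: [532.1, 5.7, 72.7]
eef_rot: [[0.981, 0.194, -0.001], [0.194, -0.981, 0.001], [-0.0, -0.001, -1.0]]
contact_force: [-0.6, -0.3, 1.6]
grip_width: 53.1
```

Request:
send_rows --offset '[[0, 0, 0], [0, 0, 0], [0, 0, 0], [0, 0, 0], [0, 0, 0]]' --rot '[[0, 0, 0], [0, 0, 0], [0, 0, 0], [0, 0, 0], [0, 0, 0]]' --fingers '[45, 45, 45, 45, 45]'

```text
time: 21.22
tool_pos: [532.1, 5.8, 72.7]
eef_rot: [[0.981, 0.194, -0.001], [0.194, -0.981, 0.001], [-0.001, -0.001, -1.0]]
contact_force: [-0.8, -0.2, 1.1]
grip_width: 53.7
```

```bash
python3 st.py
```

```text
t 21.2167 p [532.1   5.8  72.7] F [-0.8 -0.2  1.1] T [-0.04  -0.017  0.231] yaw 11.16 z [-8.0e-04  1.3e-03 -1.0e+00] j6 1.158 e6 0.219 w 53.7
```

Tightening: 20° first, then 6° steps with readings.

Request:
send_rows --offset '[[0, 0, 0], [0, 0, 0], [0, 0, 0], [0, 0, 0], [0, 0, 0]]' --rot '[[0, 0, -2], [0, 0, -4], [0, 0, -6], [0, 0, -8], [0, 0, -10]]' --fingers '[45, 45, 45, 45, 45]'

```text
time: 21.63
tool_pos: [532.1, 5.7, 72.6]
eef_rot: [[1.0, 0.019, -0.001], [0.019, -1.0, 0.001], [-0.001, -0.001, -1.0]]
contact_force: [-0.5, 0.6, 1.0]
grip_width: 53.5
```

Request:
send_rows --offset '[[0, 0, 0], [0, 0, 0], [0, 0, 0], [0, 0, 0], [0, 0, 0]]' --rot '[[0, 0, -1.2], [0, 0, -2.4], [0, 0, -3.6], [0, 0, -4.8], [0, 0, -6]]' --fingers '[45, 45, 45, 45, 45]'

```text
time: 22.05
tool_pos: [532.1, 5.7, 72.7]
eef_rot: [[0.996, -0.088, -0.0], [-0.088, -0.996, 0.001], [-0.001, -0.001, -1.0]]
contact_force: [-1.1, -0.7, 0.3]
grip_width: 53.4
```

```bash
python3 st.py
```

```text
t 22.05 p [532.1   5.7  72.7] F [-1.1 -0.7  0.3] T [-0.032  0.046  0.304] yaw -5.02 z [-4.0e-04  1.3e-03 -1.0e+00] j6 1.441 e6 0.028 w 53.4
```

Request:
send_rows --offset '[[0, 0, 0], [0, 0, 0], [0, 0, 0], [0, 0, 0], [0, 0, 0]]' --rot '[[0, 0, -1.2], [0, 0, -2.4], [0, 0, -3.6], [0, 0, -4.8], [0, 0, -6]]' --fingers '[45, 45, 45, 45, 45]'

```text
time: 22.47
tool_pos: [532.1, 5.7, 72.7]
eef_rot: [[0.981, -0.193, -0.0], [-0.193, -0.981, 0.001], [-0.001, -0.001, -1.0]]
contact_force: [0.6, -0.5, 0.4]
grip_width: 53.7
```

```bash
python3 st.py
```

```text
t 22.4667 p [532.1   5.7  72.7] F [ 0.6 -0.5  0.4] T [0.027 0.048 0.281] yaw -11.14 z [-3.0e-04  1.3e-03 -1.0e+00] j6 1.547 e6 0.033 w 53.7
```

Request:
send_rows --offset '[[0, 0, 0], [0, 0, 0], [0, 0, 0], [0, 0, 0], [0, 0, 0]]' --rot '[[0, 0, -1.2], [0, 0, -2.4], [0, 0, -3.6], [0, 0, -4.8], [0, 0, -6]]' --fingers '[45, 45, 45, 45, 45]'

```text
time: 22.88
tool_pos: [532.1, 5.7, 72.7]
eef_rot: [[0.955, -0.297, -0.0], [-0.297, -0.955, 0.001], [-0.001, -0.001, -1.0]]
contact_force: [-0.3, -1.0, 0.1]
grip_width: 53.4
```

```bash
python3 st.py
```

```text
t 22.8833 p [532.1   5.7  72.7] F [-0.3 -1.   0.1] T [-0.04  -0.037  0.303] yaw -17.26 z [-2.0e-04  1.3e-03 -1.0e+00] j6 1.654 e6 0.033 w 53.4
```

Request:
send_rows --offset '[[0, 0, 0], [0, 0, 0], [0, 0, 0], [0, 0, 0], [0, 0, 0]]' --rot '[[0, 0, -1.2], [0, 0, -2.4], [0, 0, -3.6], [0, 0, -4.8], [0, 0, -6]]' --fingers '[45, 45, 45, 45, 45]'

```text
time: 23.3
tool_pos: [532.1, 5.6, 72.7]
eef_rot: [[0.918, -0.397, -0.0], [-0.397, -0.918, 0.001], [-0.001, -0.001, -1.0]]
contact_force: [0.0, -1.7, 1.4]
grip_width: 53.5
```

```bash
python3 st.py
```

```text
t 23.3 p [532.1   5.6  72.7] F [ 0.  -1.7  1.4] T [-0.139  0.002  0.347] yaw -23.38 z [-1.0e-04  1.3e-03 -1.0e+00] j6 1.761 e6 0.052 w 53.5
```

Request:
send_rows --offset '[[0, 0, 0], [0, 0, 0], [0, 0, 0], [0, 0, 0], [0, 0, 0]]' --rot '[[0, 0, -1.2], [0, 0, -2.4], [0, 0, -3.6], [0, 0, -4.8], [0, 0, -6]]' --fingers '[45, 45, 45, 45, 45]'

```text
time: 23.72
tool_pos: [532.1, 5.6, 72.7]
eef_rot: [[0.87, -0.492, 0.0], [-0.492, -0.87, 0.001], [-0.0, -0.001, -1.0]]
contact_force: [0.7, -0.7, 0.6]
grip_width: 53.3
```

```bash
python3 st.py
```

```text
t 23.7167 p [532.1   5.6  72.7] F [ 0.7 -0.7  0.6] T [-0.097  0.033  0.361] yaw -29.49 z [ 1.0e-04  1.2e-03 -1.0e+00] j6 1.867 e6 0.091 w 53.3
```

Request:
send_rows --offset '[[0, 0, 0], [0, 0, 0], [0, 0, 0], [0, 0, 0], [0, 0, 0]]' --rot '[[0, 0, -1.2], [0, 0, -2.4], [0, 0, -3.6], [0, 0, -4.8], [0, 0, -6]]' --fingers '[45, 45, 45, 45, 45]'

```text
time: 24.13
tool_pos: [532.1, 5.6, 72.6]
eef_rot: [[0.813, -0.582, 0.0], [-0.582, -0.813, 0.001], [-0.001, -0.001, -1.0]]
contact_force: [-0.4, -1.8, 1.1]
grip_width: 53.3
```

```bash
python3 st.py
```

```text
t 24.1333 p [532.1   5.6  72.6] F [-0.4 -1.8  1.1] T [-0.066  0.032  0.421] yaw -35.61 z [ 2.0e-04  1.1e-03 -1.0e+00] j6 1.974 e6 0.139 w 53.3
```

Bind began near yaw −20°. I'm now about 0.27 rad past it by angle, 0.35 by torque, and roughly at the starting tightness. 4° more puts every estimate inside the window.

Request:
send_rows --offset '[[0, 0, 0], [0, 0, 0], [0, 0, 0], [0, 0, 0], [0, 0, 0]]' --rot '[[0, 0, -0.8], [0, 0, -1.6], [0, 0, -2.4], [0, 0, -3.2], [0, 0, -4]]' --fingers '[45, 45, 45, 45, 45]'

```text
time: 24.55
tool_pos: [532.1, 5.6, 72.6]
eef_rot: [[0.77, -0.638, 0.0], [-0.638, -0.77, 0.001], [-0.001, -0.001, -1.0]]
contact_force: [-0.7, -0.9, -0.2]
grip_width: 53.5
```

```bash
python3 st.py
```

```text
t 24.55 p [532.1   5.6  72.6] F [-0.7 -0.9 -0.2] T [-0.064  0.038  0.455] yaw -39.68 z [ 2.e-04  1.e-03 -1.e+00] j6 2.045 e6 0.26 w 53.5
```

Request:
send_rows --offset '[[0, 0, 0], [0, 0, 0], [0, 0, 0], [0, 0, 0], [0, 0, 0]]' --rot '[[0, 0, 0], [0, 0, 0], [0, 0, 0], [0, 0, 0], [0, 0, 0]]' --fingers '[80, 80, 80, 80, 80]'

```text
time: 24.97
tool_pos: [532.0, 5.6, 72.6]
eef_rot: [[0.769, -0.639, 0.0], [-0.639, -0.769, 0.001], [-0.001, -0.001, -1.0]]
contact_force: [0.7, -1.1, -0.4]
grip_width: 73.7
```

Request:
send_rows --offset '[[0, 0, 20], [0, 0, 50], [0, 0, 85], [0, 0, 120], [0, 0, 150]]' --rot '[[0, 0, 0], [0, 0, 0], [0, 0, 0], [0, 0, 0], [0, 0, 0]]' --fingers '[95, 95, 95, 95, 95]'

```text
time: 25.38
tool_pos: [532.2, 5.7, 225.1]
eef_rot: [[0.769, -0.639, 0.002], [-0.639, -0.769, 0.001], [0.001, -0.002, -1.0]]
contact_force: [1.2, -0.3, -0.0]
grip_width: 87.4
```

Request:
send_rows --offset '[[-5, 0, 20], [-20, 0, 30], [-35, 0, 30], [-40, 0, 30], [-40, 0, 30]]' --rot '[[0, 0, 7], [0, 0, 14], [0, 0, 21], [0, 0, 28], [0, 0, 35]]' --fingers '[95, 95, 95, 95, 95]'

```text
time: 25.8
tool_pos: [491.5, 5.8, 255.5]
eef_rot: [[0.997, -0.076, 0.001], [-0.076, -0.997, 0.002], [0.001, -0.002, -1.0]]
contact_force: [0.1, -0.6, -0.4]
grip_width: 87.1
```

Run:
```python
from h import *
import pickle
o=monitor.get_obs(); im=read_camera("wrist"); s=read_camera("scene"); pickle.dump(o,open("o2.pkl","wb"))
print(o["time"],o["tool_pos"],o["eef_rot"][:,0])
cv2.imwrite("pics/w6.png",im[:,:,::-1])
v=np.zeros((480,800,3),np.uint8); v[:480,:480]=cv2.resize(im[110:230,220:340],(480,480),interpolation=cv2.INTER_CUBIC); v[:256,480:]=cv2.resize(s[150:280,240:400],(320,256))
cv2.imwrite("pics/g6.png",v[:,:,::-1])
```

```text
25.8 [491.48369011   5.78186705 255.5171466 ] [ 0.99710144 -0.0760731   0.00126371]
```

View pics/g6.png

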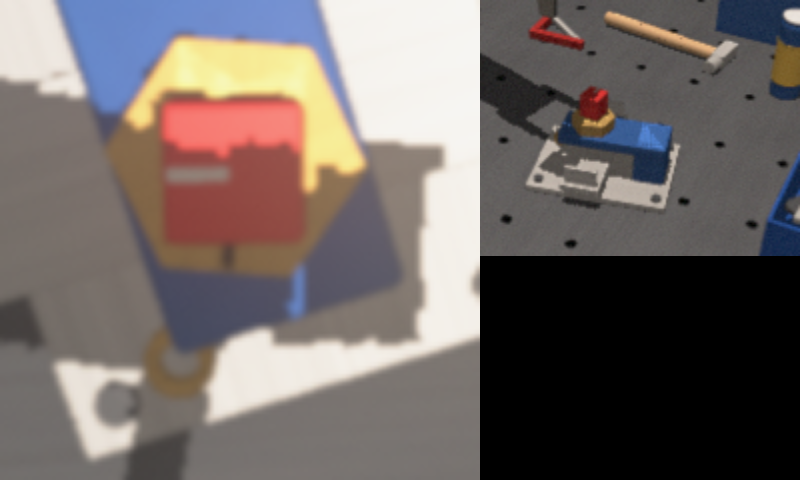

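Final view: knob sides sit at yaw ≈ −4.5°, where I left them (mark at crop (195,175)). The ring's edges are tilted about 4–5° clockwise (mark at (228,257)), so the ring is at about −8° to −10°. With the fixture's yaw near 13.7°, that is about −0.4 rad. The spacer is undisturbed at (180,360), and the gripper is clear of everything. Handing in.

```bash
python3 -c "
from plant import order
print(order.hand_in())"
```

```text
the job is handed in; nothing more can be done
None
```

The job is handed in: the lock ring was loosened, the knob set snug on the bar, and the ring retightened, in that order, in about 26 s of robot time. No verdict was reported.

- **Ring loosened:** turned 0.81 rad anticlockwise.
- **Knob set:** turned clockwise about 2.0 rad, to about 0.48 rad past first touch. The last joint's effort rose 0.118 N m over free turning. The wrist torque rose about 0.10, with noise of about 0.03.
- **Ring retightened:** by its angle against the fixture it ended at about −0.39 to −0.41 rad, against about −0.33 at the start.
- **Last look:** the knob stayed at its set angle after the ring was tightened, the spacer was in place, and the gripper was clear of everything. I did not recheck the wrench, brush, pot or spray can.

**Checks that disagreed:**
- **Fingertip height:** the fingertips sat nearly 30 mm higher than the reported tool height and 17 mm tip length imply. The first closing missed above the ring with no contact, and I corrected the height from the camera views.
- **Retightening estimates:** how far the ring went past binding came out at about 0.33 rad by onset angle, 0.4 by its seen angle and 0.5 by wrist torque. All are within the tight range.

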